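# Shut the boxed-in heating valve with the T-key

### The job

Shut the heating valve at the bottom of the shaft: take the T-key from its stand, lower it down the shaft until its socket sits fully down over the valve's square stem, and turn it clockwise (seen from above) until the stem comes up against its closed stop. Work gently, by feel: do not press hard on the stem, do not turn it before the key is fully down, and do not force it once it is shut. Leave the key standing upright on the stem, let go, and do not disturb the bottle, the wood block or the cup.

Things in the scene. Friction and masses are not known exactly. Their poses are not given: they have to be found in the camera images.
- boxing: Fixed plywood pipe boxing, 150 x 150 mm and 138 mm high, with a 12 mm high steel sleeve rim round the shaft in the middle of its top. Short copper pipe stubs (18 mm thick, below 45 mm high) stick out 125 mm from its centre on its -x and +x sides. Origin: centre of its underside, on the bench; z up.
- shaft_mouth (a point): Centre of the shaft's mouth, level with the rim's top, 150 mm above the bench. Round shaft, 50 mm wide, straight down. At its bottom stands the valve's square brass stem (see stem), upright, up to 1 mm off the shaft's axis; the tip of its cone is 95 to 101 mm below this point. Its flats stand askew to the boxing, by an angle that is not measured and must be found by feel.
- stand: Fixed wooden key stand, 90 x 90 x 60 mm, with a round hole 46 mm wide and 50 mm deep in its top, in which the key stands. Origin: centre of its underside.
- key: Loose steel T-key, 185 mm long, 0.3 to 0.54 kg, upright in its stand at the start. Origin: centre of its lower end; z up the shank, x along the crossbar. The socket is a square tube, 29 mm outside, hole 22 mm square and 30 mm deep, flats parallel to the crossbar. Shank 14 mm thick. Crossbar on top 90 mm long (x), 16 mm wide (y), 20 mm high.
- key_bar (a point): Centre of the key's crossbar, 175 mm above the socket's mouth: the place to grip, from above, across the 16 mm width.
- key_mouth (a point): Centre of the socket's mouth, the key's lower end. Fully down over the stem it is 30 mm below the cone's tip (19 to 25 mm above the bench); with the flats not in line it stops on the square's corners, 6 mm below the tip, 24 mm short.
- stem (a joint): Turn of the valve stem in rad, clockwise from above positive: 0 open, 1.2 the closed stop; starts between 0 and 0.25. The stem is 20 x 20 mm square, 28 mm tall, with a round cone-shaped pilot 6 mm high on top (21 mm wide at its foot, 10 mm at the tip). It turns stiffly (0.12 N m) and stays where left. The value says nothing about how the flats face.
- bottle: Loose amber bottle, 60 mm wide, 170 mm high; a bystander. Origin: centre of its underside.
- offcut: Loose pine block 110 x 70 x 35 mm; a bystander. Origin: centre of its underside.
- pot: Loose white cup, 72 mm wide, 90 mm high; a bystander. Origin: centre of its underside.
Things that resemble listed ones, but are neither listed nor needed, are in the scene too. Leave any orange or red look-alike of the key alone.

How it is judged:
By the outcome, as a careful person would: the job done as asked, in the order asked, and still so for the second after the job is handed in, with the robot touching nothing.
It also fails if it takes over 64 s, if anything falls off the work surface, if the arm or the gripper's body presses on something with over 40 N, if the wrist force passes 120 N, or if a joint passes its speed limit or range.

### The arm

A 6-joint arm with a two-finger parallel gripper is mounted at the origin on the work surface. World frame = base frame: x ahead of the robot, y to its left, z up, the work surface at z = 0. Lengths are in m, angles in rad, forces in N, time in s.
With the tool pointing down it reaches from about 0.275 to 0.875 m from the base axis. Payload 12.5 kg.
Tool frame: the origin (TCP) lies on the centre line of the jaws, within the pads' length; the fingertips stand r.finger_overhang ahead of it and the grasp point (between the pads) lies 3 mm ahead of it (r.finger_overhang is the distance from the TCP to the fingertips, in m); z points along the fingers, y is the line along which they close (so a half turn about z gives the same grasp; the last joint's range is limited). The gripper opens to 85 mm and grips with 20 to 120 N. Pads are 22 mm wide; open, the fingers measure 114 mm over their backs; the gripper's body (76 mm by 85 mm) begins 54 mm behind the grasp point. The pads swing forward as they close: fully open they stand 13 mm farther back than shut.
Start: joints at [1.162, 0.351, 1.652, -0, 1.139, -0.085], TCP at [0.175, 0.521, 0.253] pointing down, gripper open.
Joint ranges: [-2.75, 2.75], [-0.79, 2.1], [0.01, 2.65], [-1.57, 4.71], [0.07, 3.14], [-2.87, 2.87]. Speed limits (rad/s): [2.22, 2.22, 2.79, 3.14, 3.14, 3.14].

### API

Orientations are given as a unit quaternion [x, y, z, w].
In Python, from cell import r, optics gives the robot as it stands. The module is installed in compiled form; this text tells all that it offers. Calls block until the motion is done:
- r.move_to(position, orientation): joint-space move of the TCP to a pose.
- r.move_linear(position, rot=None, vel=0.15): straight line of the TCP; rot=None keeps the orientation; vel is the mean speed in m/s.
- r.set_joints(angles): joint-space move.
- r.set_gripper(opening, squeeze=None): opening from 0.0 (shut) to 1.0 (fully open); squeeze is the grip in N (None keeps the last); returns when the fingers have stopped.
- r.sleep(seconds).
- r.inverse_kinematics(position, orientation): joint angles nearest the present ones, or None.
- optics.get_image(name): name is "side" or "top"; returns a dict with "pixels" (400x640x3 uint8, red, green, blue), "depth" (400x640 float32, m along the optical axis (not along the pixel's ray), 0 where there is no reading), "fx", "fy", "cx", "cy" (pixels), "D" ([k1, k2, p1, p2, k3] as OpenCV has them; the pictures are not rectified), "camera_from_world" (4x4, takes a point from world to camera coordinates). Camera axes: x right, y down, z forward; pixel columns grow to the right and rows downward; lengths in m; the calibration is good to about 2 mm. A picture is of the moment at which its call begins.
A pose or a line that the arm cannot do raises r.PlanningError and nothing moves.
- r.hand_in(): hands the job in; it is judged then, once.
Readings, each from a call of its own:
- r.current_t(): time.
- r.current_q(): joint angles.
- r.current_qvel(): joint speeds.
- r.current_effort(): joint torques, N m.
- r.current_tool_pos(): TCP position.
- r.current_ee_rot(): TCP orientation.
- r.current_contact_force(): force on the tool from outside, world axes, zero at the start.
- r.current_torque(): the same for the moment, N m.
- r.current_opening(): opening from 0.0 (shut) to 1.0 (fully open).
- r.current_finger_force(): force on a finger pad.
Only numpy, scipy, OpenCV 4.12 (cv2) and the standard library are available. Lean on these libraries where they do the work, as an engineer would, in place of code of your own. Each camera call takes 0.05 s, during which the arm holds its last target. There are 200 camera calls.

## Working session

There is one attempt and no reset: what is moved stays moved. The work goes in short steps, each a Python script; the robot and the scene stay as the last script left them, time stands still between calls to the robot, and variables do not carry over. Pictures are saved under pics/ and viewed, at most 10 in all, crops included, and the job is handed in when it is done.

```bash
mkdir -p pics; python3 - <<'E'
from cell import r,optics
import cv2,numpy as np,pickle
d={}
for n in("top","side"):
    i=optics.get_image(n);d[n]=i
    cv2.imwrite(f"pics/{n}0.png",i["pixels"][:,:,::-1])
    print(n,i["fx"],i["fy"],i["cx"],i["cy"],i["D"]);print(np.round(i["camera_from_world"],3))
pickle.dump(d,open("d0.pkl","wb"))
print(r.finger_overhang,r.current_ee_rot(),r.current_contact_force(),r.current_t())
E
```

```text
top 516.9535839397687 516.9535839397687 316.4551286045773 196.60283070758982 [-0.02013618  0.          0.          0.          0.        ]
[[-0.018 -1.    -0.013  0.018]
 [-0.997  0.019 -0.068  0.57 ]
 [ 0.069  0.012 -0.998  1.288]
 [ 0.     0.     0.     1.   ]]
side 520.46805974477 520.46805974477 319.97577176605654 204.36482894779044 [-0.0979397  0.         0.         0.         0.       ]
[[-0.999 -0.033 -0.017  0.59 ]
 [-0.002  0.506 -0.862  0.117]
 [ 0.037 -0.862 -0.506  1.443]
 [ 0.     0.     0.     1.   ]]
0.022 [ 1.61165864e-01  9.86927206e-01 -4.90216565e-04 -1.20072082e-04] [-0.18879602 -0.11614602 -0.04353417] 0.1
```

View pics/top0.png

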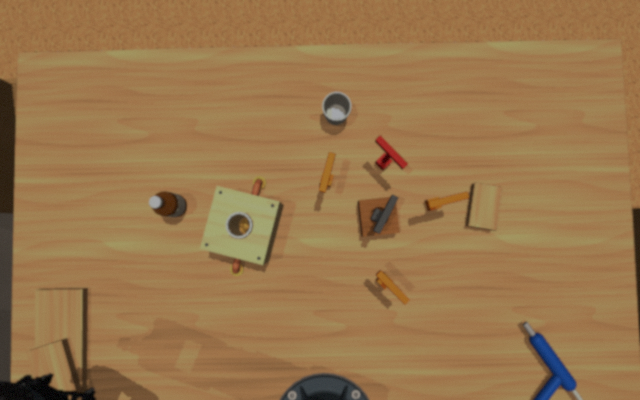

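View pics/side0.png

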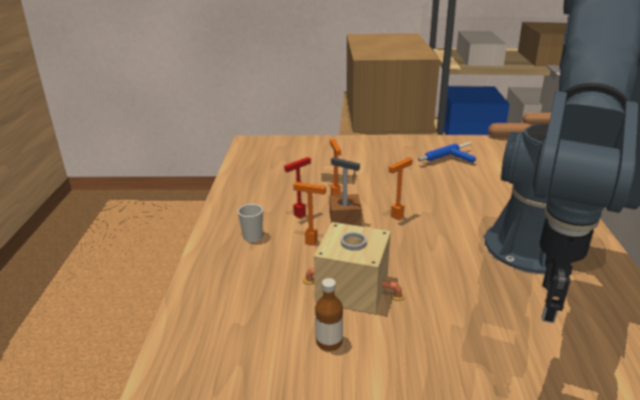

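The wanted key is the grey one, standing in the brown stand at top (383,214), side (345,180). Look-alikes in the top view: orange at (328,172), (447,200) and (392,287), red at (390,152), and a blue tool at (550,370). The boxing's shaft mouth is at top (240,225), side (353,241).

```bash
cat > h.py <<'E'
import cv2,numpy as np
from scipy.spatial.transform import Rotation as R
def ray(i,uv,z):
    K=np.array([[i["fx"],0,i["cx"]],[0,i["fy"],i["cy"]],[0,0,1]])
    p=cv2.undistortPoints(np.array(uv,float).reshape(-1,1,2),K,np.array(i["D"]))[:,0]
    T=np.array(i["camera_from_world"]);Rm=T[:3,:3];c=-Rm.T@T[:3,3]
    d=np.c_[p,np.ones(len(p))]@Rm
    return c+d*((z-c[2])/d[:,2])[:,None]
def cloud(i):
    v,u=np.mgrid[:400,:640];uv=np.c_[u.ravel(),v.ravel()]
    K=np.array([[i["fx"],0,i["cx"]],[0,i["fy"],i["cy"]],[0,0,1]])
    p=cv2.undistortPoints(uv.astype(float).reshape(-1,1,2),K,np.array(i["D"]))[:,0]
    dd=i["depth"].ravel();T=np.array(i["camera_from_world"])
    P=(np.c_[p,np.ones(len(p))]*dd[:,None]-T[:3,3])@T[:3,:3]
    P[dd==0]=np.nan
    return P.reshape(400,640,3)
def down(yaw): # tool x axis at world yaw, pointing down
    return (R.from_euler('z',yaw)*R.from_euler('x',np.pi)).as_quat()
E
python3 - <<'E'
import pickle;from h import *
d=pickle.load(open("d0.pkl","rb"))
for n,kb,sb in(("top",(355,185,410,245),(215,205,265,245)),("side",(325,152,365,175),(330,225,378,255))):
    i=d[n];P=cloud(i);px=i["pixels"].astype(int);z=P[...,2]
    sat=px.max(2)-px.min(2)
    def box(m,b):
        o=np.zeros_like(m);o[b[1]:b[3],b[0]:b[2]]=m[b[1]:b[3],b[0]:b[2]];return o
    m=box((z>.183)&(z<.21)&(sat<40),kb).astype(np.uint8)
    uv=np.argwhere(m)[:,::-1]
    W=ray(i,uv,.195);rc=cv2.minAreaRect((W[:,:2]*1000).astype(np.float32))
    print(n,"bar",len(uv),uv.mean(0),np.nanmedian(z[m>0]),"mean",W.mean(0),"rect",rc)
    m=box((z>.143)&(z<.157)&(sat<45),sb)
    uv=np.argwhere(m)[:,::-1];W=ray(i,uv,.15)
    hull=cv2.convexHull((W[:,:2]*1000).astype(np.float32))
    print("rim",len(uv),np.nanmedian(z[m]),cv2.minEnclosingCircle(hull),cv2.fitEllipse(hull))
    m=box((z>.132)&(z<.142),(195,180,290,270) if n=="top" else (310,220,395,310))
    uv=np.argwhere(m)[:,::-1];W=ray(i,uv,.138);print("boxtop",len(uv),cv2.minAreaRect((W[:,:2]*1000).astype(np.float32)))
t=d["top"]["pixels"][:,:,::-1];s=d["side"]["pixels"][:,:,::-1]
a=cv2.resize(t[165:265,190:290],(400,400),interpolation=cv2.INTER_CUBIC);b=cv2.resize(s[140:240,300:400],(400,400),interpolation=cv2.INTER_CUBIC)
cv2.imwrite("pics/crop1.png",np.hstack([cv2.resize(t[165:265,335:435],(400,400),interpolation=cv2.INTER_CUBIC),a]))
cv2.imwrite("pics/crop1s.png",b)
E
```

```text
top bar 303 [385.25412541 213.77557756] 0.19479042636235994 mean [ 0.51827605 -0.14364268  0.195     ] rect ((518.4493408203125, -143.90518188476562), (16.76767349243164, 88.31237030029297), 60.96354293823242)
rim 187 0.1499542042956592 ((501.39849853515625, 184.68798828125), 30.916770935058594) ((501.2320251464844, 184.80291748046875), (59.25006866455078, 61.512325286865234), 171.5231475830078)
boxtop 3540 ((501.324462890625, 184.95266723632812), (150.87574768066406, 150.02468872070312), 74.75057220458984)
side bar 164 [344.78658537 163.05487805] 0.19192201194696445 mean [ 0.52070275 -0.12865892  0.195     ] rect ((519.8004150390625, -127.92652893066406), (35.29122543334961, 99.20037841796875), 58.83856964111328)
rim 203 0.14900668358547364 ((502.64605712890625, 192.5497283935547), 36.51237869262695) ((503.2652587890625, 192.7891082763672), (59.23665237426758, 73.03643798828125), 178.4121856689453)
boxtop 2221 ((521.47802734375, 253.21331787109375), (289.48077392578125, 151.90505981445312), 74.7336196899414)
```

View pics/crop1.png

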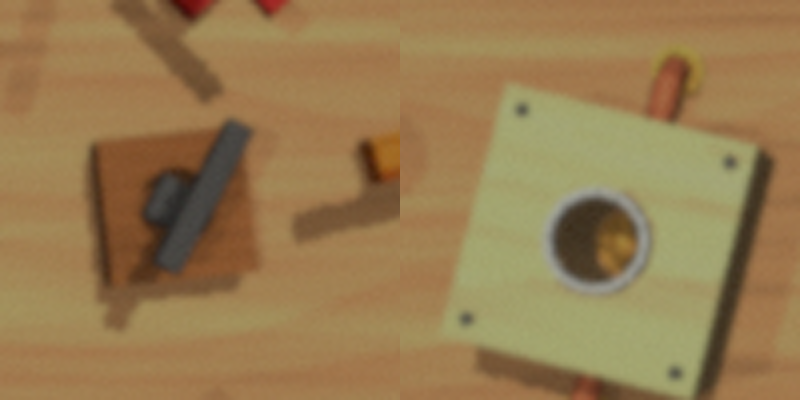

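The crop confirms the choice: a plain grey crossbar (crop (200,195)) over the brown stand, with the shaft rim at crop (598,240) and the brass stem inside it. The sizes agree with the text: bar 88x17 mm at z 0.195, rim 60 mm, boxing top 150 mm. Next I grip the key.

```bash
python3 - <<'E'
from cell import r
from h import *
q=r.current_q();B=[.5184,-.1438];S=[.5013,.1848]
print("yaw now",np.degrees(R.from_quat(r.current_ee_rot()).as_euler('ZYX')))
for y in range(-270,271,30):
    a=r.inverse_kinematics([*S,.40],down(np.radians(y)));print(y,None if a is None else np.round(a[5],2),end=' | ')
best=None
for y in(-29.04,150.96):
    a=r.inverse_kinematics([*B,.25],down(np.radians(y)));print("\npick",y,None if a is None else np.round(a,2))
    if a is not None and (best is None or abs(a[5])<abs(best[1])): best=(y,a[5])
yaw=np.radians(best[0])
r.set_gripper(.6)
r.move_to([*B,.27],down(yaw))
r.move_linear([*B,.188],vel=.1)
f0=np.array(r.current_contact_force())
r.set_gripper(0,50)
print("open",r.current_opening(),r.current_finger_force(),f0,r.current_contact_force())
r.move_linear([*B,.23],vel=.08);r.sleep(.3)
print(r.current_contact_force(),r.current_torque(),r.current_opening(),r.current_tool_pos(),r.current_t())
E
```

```text
yaw now [ 1.61450848e+02 -4.52593435e-03 -1.79942342e+02]
-270 0.27 | -240 -0.26 | -210 -0.78 | -180 -1.3 | -150 -1.83 | -120 -2.35 | -90 None | -60 None | -30 2.36 | 0 1.84 | 30 1.31 | 60 0.79 | 90 0.27 | 120 -0.26 | 150 -0.78 | 180 -1.3 | 210 -1.83 | 240 -2.35 | 270 None | 
pick -29.04 [-0.36  0.33  1.69 -0.    1.12  1.72]

pick 150.96 [-0.36  0.33  1.69  0.    1.12 -1.42]
open 0.17690297382543707 49.29448843002319 [-3.15607136e-01 -6.79194443e-05 -1.35170937e-02] [0.9715265  0.76069143 4.81052397]
[-0.11790638  0.30519115 -2.62041414] [ 0.01357613 -0.00578588  0.00515144] 0.17677298744064684 [ 0.51830153 -0.14377694  0.22966333] 5.5333
```

```bash
python3 - <<'E'
from cell import r
from h import *
S=[.5013,.1848];q=down(np.radians(150.96))
r.move_linear([.5184,-.1438,.39],vel=.3)
r.move_to([*S,.39],q)
r.sleep(.2);f0=np.array(r.current_contact_force());m0=np.array(r.current_torque())
print("bias",f0.round(2),m0.round(3),r.current_t())
np.save("bias.npy",np.r_[f0,m0])
z=.39
for z in (.345,.325,.30,.28,.26,.245):
    r.move_linear([*S,z],vel=.12);f=np.array(r.current_contact_force())-f0
    print(z,f.round(2),round(r.current_t(),2))
    if np.linalg.norm(f)>5:break
else:
  x=np.array(S)
  for k in range(24):
    z-=.001;r.move_linear([*x,z],vel=.03)
    f=np.array(r.current_contact_force())-f0;m=np.array(r.current_torque())-m0
    print(round(z,4),x.round(4),f.round(2),m.round(3),np.round(r.current_tool_pos(),4),round(r.current_t(),2))
    if f[2]>4:break
    if np.hypot(*f[:2])>1: x=x+np.clip(f[:2]*.0002,-.0007,.0007)
E
```

```text
bias [-0.44  0.17 -3.53] [-0.044  0.01  -0.054] 7.6667
0.345 [ 0.56 -0.78  0.31] 8.19
0.325 [ 0.72 -0.29 -0.26] 8.51
0.3 [1.14 0.27 0.18] 8.87
0.28 [ 0.33 -0.31  0.36] 9.18
0.26 [-0.23 -0.06  1.14] 9.5
0.245 [ 0.51 -0.36  0.34] 9.78
0.244 [0.5013 0.1848] [ 0.53  0.3  -0.27] [ 0.049 -0.004  0.045] [0.5015 0.1849 0.2445] 10.03
0.243 [0.5013 0.1848] [ 1.27 -0.24  0.19] [0.022 0.016 0.028] [0.5013 0.1848 0.243 ] 10.28
0.242 [0.5016 0.1848] [ 0.34  0.75 -0.23] [ 0.045 -0.015 -0.001] [0.5015 0.1847 0.2419] 10.53
0.241 [0.5016 0.1848] [0.04 0.24 0.69] [ 0.033 -0.06   0.06 ] [0.5015 0.1847 0.2409] 10.78
0.24 [0.5016 0.1848] [ 0.19 -0.2   0.11] [-0.013  0.     0.073] [0.5015 0.1847 0.2399] 11.03
0.239 [0.5016 0.1848] [ 0.58 -0.03 -0.29] [ 0.026 -0.049  0.016] [0.5015 0.1847 0.2389] 11.28
0.238 [0.5016 0.1848] [ 0.21 -0.12  0.32] [ 0.062 -0.009  0.048] [0.5015 0.1848 0.2379] 11.53
0.237 [0.5016 0.1848] [0.81 0.16 0.14] [-0.049 -0.001  0.122] [0.5015 0.1847 0.2369] 11.78
0.236 [0.5016 0.1848] [ 1.03  0.56 -0.64] [ 0.073 -0.009  0.109] [0.5015 0.1847 0.2359] 12.03
0.235 [0.5018 0.1849] [0.23 0.6
[... 277 characters left out ...]
52  0.81] [ 0.075 -0.011  0.025] [0.5017 0.1848 0.2319] 13.03
0.231 [0.5018 0.1849] [ 0.78 -0.56  1.56] [0.002 0.017 0.044] [0.5017 0.1849 0.2309] 13.28
0.23 [0.5018 0.1849] [-0.01 -0.8  -0.  ] [ 0.034 -0.051  0.094] [0.5017 0.1848 0.2299] 13.53
0.229 [0.5018 0.1849] [ 1.14 -0.01 -0.31] [ 0.063 -0.015  0.075] [0.5017 0.1848 0.2289] 13.78
0.228 [0.502  0.1849] [ 1.31 -0.87  0.19] [0.052 0.036 0.045] [0.5019 0.1849 0.2279] 14.03
0.227 [0.5023 0.1847] [0.32 0.52 0.08] [0.098 0.111 0.054] [0.5022 0.1847 0.2269] 14.28
0.226 [0.5023 0.1847] [ 0.86 -0.74  2.79] [0.232 0.116 0.048] [0.5023 0.1847 0.2262] 14.53
0.225 [0.5024 0.1845] [-0.97  0.78  9.89] [0.155 0.573 0.033] [0.5028 0.1847 0.2259] 14.78
```

```bash
python3 - <<'E'
from cell import optics
import cv2,numpy as np
a=optics.get_image("side")["pixels"][:,:,::-1][120:320,220:480]
cv2.imwrite("pics/s1.png",cv2.resize(a,None,fx=3,fy=3,interpolation=cv2.INTER_CUBIC))
E
```

```text
(no output)
```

View pics/s1.png

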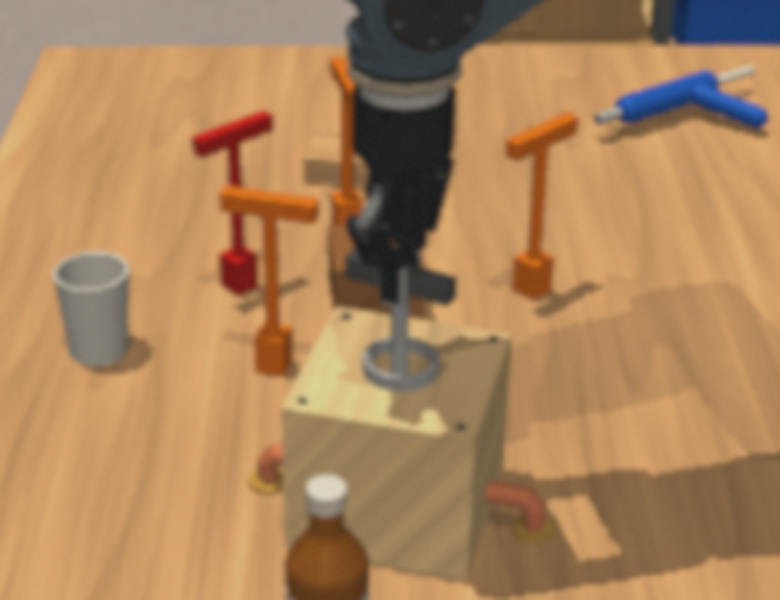

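The side view shows the key upright in the jaws and its shank inside the rim at (400,365), with nothing disturbed. Contact came with the mouth at z≈0.048. The noisy force readings had nudged x off centre, so I'll back off, recentre with averaged readings, and test a rotation step.

```bash
cat >> h.py <<'E'
from cell import r
def sense(b,n=8):
    s=[]
    for _ in range(n):
        s.append(np.r_[r.current_contact_force(),r.current_torque()]);r.sleep(.012)
    return np.mean(s,0)-b
E
python3 - <<'E'
from h import *
import time
q0=np.load("bias.npy");x=np.array([.5013,.1848])
r.move_linear([.5024,.1845,.231],vel=.05)
r.move_linear([*x,.231],vel=.05)
t=r.current_t();b=sense(0,20);np.save("bias.npy",b);print("bias",b.round(2),r.current_t()-t)
z=.2275
while z>.2225:
    r.move_linear([*x,z],vel=.02);s=sense(b)
    print(round(z,4),x.round(4),s.round(2),np.round(r.current_tool_pos(),4),round(r.current_t(),2))
    if s[2]>4:break
    z-=.0007
r.move_linear([*x,z+.0015],vel=.02)
t=r.current_t();a=r.current_q()[5]
r.move_linear([*x,z+.0015],rot=down(np.radians(147.96)),vel=.02)
print("rot",r.current_t()-t,r.current_q()[5]-a,sense(b).round(2))
E
```

```text
bias [ 0.32  0.17 -3.3   0.01 -0.01  0.01] 0.16660000000000075
0.2275 [0.5013 0.1848] [-0.24 -0.17 -0.18  0.04 -0.   -0.  ] [0.5013 0.1848 0.2274] 15.9
0.2268 [0.5013 0.1848] [-0.09 -0.29 -0.12  0.02 -0.03 -0.  ] [0.5013 0.1848 0.2268] 16.22
0.2261 [0.5013 0.1848] [-0.26 -0.23  1.35  0.02  0.    0.01] [0.5014 0.1848 0.2262] 16.53
0.2254 [0.5013 0.1848] [-0.77 -0.52  8.69 -0.05  0.19  0.  ] [0.5016 0.1849 0.226 ] 16.85
rot 0.25 0.05114447317413362 [-0.18  0.4  -0.23  0.12 -0.02 -0.01]
```

```bash
python3 - <<'E'
from h import *
b=np.load("bias.npy");x=np.array([.5013,.1848]);zc=.2257;yaw=147.96
P=lambda z,yw,v=.02:r.move_linear([*x,z],rot=down(np.radians(yw)),vel=v)
P(zc,yaw)
found=False
for k in range(38):
    s=sense(b,5);tz=r.current_tool_pos()[2]
    print(round(yaw,1),s.round(2),np.round(r.current_tool_pos(),4),round(r.current_t(),2))
    if s[2]>14: zc+=.0003
    if s[2]<2.5 :
        zz=zc
        for j in range(4):
            zz-=.0006;P(zz,yaw);s=sense(b,5)
            print("  probe",round(zz,4),s.round(2),np.round(r.current_tool_pos(),4))
            if s[2]>7:break
        else: found=True;break
        P(zc,yaw)
    yaw-=2.5;P(zc,yaw)
print(found,yaw,r.current_t());np.save("st.npy",[*x,r.current_tool_pos()[2],yaw])
E
```

```text
148.0 [-0.57 -0.21  5.51  0.02  0.12 -0.  ] [0.5015 0.1848 0.226 ] 17.71
145.5 [-0.89 -0.1   7.19  0.02  0.1   0.01] [0.5015 0.1848 0.226 ] 18.0
143.0 [-0.35 -0.16  7.39  0.01  0.09  0.01] [0.5014 0.1848 0.2259] 18.29
140.5 [-0.85 -0.32  7.79  0.03  0.05  0.  ] [0.5014 0.1848 0.2258] 18.58
138.0 [-0.21  0.    7.38  0.05  0.03 -0.02] [0.5013 0.1848 0.2257] 18.88
135.5 [-0.8  -0.49  6.11  0.02  0.05 -0.01] [0.5012 0.1848 0.2256] 19.17
133.0 [ 0.06  0.12  3.58  0.12  0.03 -0.02] [0.5011 0.1848 0.2254] 19.46
130.5 [ 0.39  0.21 -0.06  0.15 -0.19 -0.03] [0.5012 0.1848 0.2253] 19.75
  probe 0.2251 [ 0.04  0.47 -0.75  0.16 -0.14 -0.02] [0.5012 0.1848 0.2249]
  probe 0.2245 [-0.28  1.05 -0.3   0.17 -0.1   0.  ] [0.5013 0.1848 0.2245]
  probe 0.2239 [-0.1   0.5  -0.03  0.2  -0.07 -0.  ] [0.5013 0.1848 0.2239]
  probe 0.2233 [-0.14  0.84 -0.06  0.19 -0.09 -0.01] [0.5013 0.1848 0.2233]
True 130.46 20.9167
```

```bash
python3 - <<'E'
from h import *
b=np.load("bias.npy");*x,z,yaw=np.load("st.npy");x=np.array(x);z=.2233
P=lambda z,yw,v=.03:r.move_linear([*x,z],rot=down(np.radians(yw)),vel=v)
for d in(1.5,1.5):
    yaw-=d;P(z,yaw);s=sense(b,6);print("yaw",yaw,s.round(2))
while z>.199:
    z-=.002 if z>.2045 else .0007
    P(z,yaw);s=sense(b,5);tp=r.current_tool_pos()
    print(round(z,4),x.round(4),s.round(2),np.round(tp,4),round(r.current_t(),2))
    if s[2]>5:break
    L=np.array([-s[4],s[3]])/.175
    if np.hypot(*L)>.8:x=x+np.clip(L*.00015,-.0003,.0003)
np.save("st.npy",[*x,z,yaw])
E
```

```text
yaw 128.96 [-0.34  0.1   0.12  0.09 -0.04  0.01]
yaw 127.46000000000001 [-0.5  -0.5  -0.2  -0.    0.    0.02]
0.2213 [0.5013 0.1848] [-0.39 -0.3  -0.09  0.02 -0.03 -0.01] [0.5013 0.1848 0.2212] 21.81
0.2193 [0.5013 0.1848] [-0.39 -0.04 -0.39  0.02 -0.02 -0.01] [0.5013 0.1848 0.2192] 22.1
0.2173 [0.5013 0.1848] [-0.25 -0.04 -0.11  0.    0.01  0.02] [0.5013 0.1848 0.2172] 22.39
0.2153 [0.5013 0.1848] [-0.43 -0.02 -0.13  0.01 -0.02 -0.01] [0.5013 0.1848 0.2152] 22.68
0.2133 [0.5013 0.1848] [-0.16  0.18  0.17  0.01  0.03 -0.  ] [0.5013 0.1848 0.2132] 22.98
0.2113 [0.5013 0.1848] [-0.04 -0.34 -0.5   0.02  0.   -0.03] [0.5013 0.1848 0.2112] 23.27
0.2093 [0.5013 0.1848] [-0.4   0.14 -0.38  0.02 -0.02 -0.02] [0.5013 0.1848 0.2092] 23.56
0.2073 [0.5013 0.1848] [-0.33 -0.08 -0.1   0.   -0.03  0.01] [0.5013 0.1848 0.2072] 23.85
0.2053 [0.5013 0.1848] [-0.4  -0.38 -0.02 -0.02 -0.01 -0.02] [0.5013 0.1848 0.2052] 24.14
0.2033 [0.5013 0.1848] [-0.56 -0.18  0.36  0.02 -0.01  0.01] [0.5013 0.1848 0.2032] 24.43
0.2026 [0.5013 0.1848] [-0.51 -0.1  -0.01  0.01 -0.01 -0.  ] [0.5013 0.1848 0.2026] 24.73
0.2019 [0.5013 0.1848] [-0.51 -0.49  3.65 -0.02  0.08  0.01] [0.5015 0.1849 0.2022] 25.02
0.2012 [0.5013 0.1848] [-1.38 -0.03 10.66 -0.13  0.39 -0.02] [0.5018 0.1849 0.2021] 25.31
```

Fully down: the seat came at TCP z 0.202, exactly 24 mm below the corner contact. I ease off the load and turn clockwise while watching Mz.

```bash
python3 - <<'E'
from h import *
b=np.load("bias.npy");*x,z,yaw=np.load("st.npy");x=np.array(x);z=.2020
y0=yaw
P=lambda z,yw,v=.03:r.move_linear([*x,z],rot=down(np.radians(yw)),vel=v)
P(z,yaw);print(sense(b,8).round(2))
while y0-yaw<85:
    yaw-=3 if y0-yaw<50 else 1.5
    P(z,yaw);s=sense(b,6)
    print(round(y0-yaw,1),s.round(2),np.round(r.current_tool_pos(),4),round(r.current_t(),2))
    if s[5]>.32 or np.linalg.norm(s[:3])>14:break
np.save("st.npy",[*x,z,yaw])
E
```

```text
[-0.62 -0.08  5.79 -0.05  0.08  0.  ]
3.0 [-0.52 -0.3   6.52 -0.02  0.06 -0.  ] [0.5014 0.1848 0.2022] 25.93
6.0 [-0.72 -0.04  7.47  0.01  0.04 -0.  ] [0.5014 0.1849 0.2021] 26.23
9.0 [-0.39  0.81  8.4   0.25  0.02 -0.01] [0.5014 0.1849 0.2021] 26.52
12.0 [-0.39  1.02  8.33  0.29  0.   -0.  ] [0.5014 0.1849 0.2021] 26.82
15.0 [-0.51  0.62  8.32  0.28 -0.01 -0.  ] [0.5014 0.1849 0.2021] 27.12
18.0 [-0.33  0.79  8.45  0.28  0.02 -0.  ] [0.5014 0.1849 0.2021] 27.43
21.0 [-0.32  0.61  8.98  0.27  0.02  0.  ] [0.5014 0.1849 0.2021] 27.73
24.0 [-0.25  0.57  8.12  0.25  0.01  0.02] [0.5014 0.1849 0.2021] 28.02
27.0 [-0.54  0.77  8.49  0.27  0.02  0.01] [0.5014 0.1849 0.2021] 28.32
30.0 [ 0.02  0.8   8.35  0.26  0.02 -0.01] [0.5014 0.1849 0.2021] 28.62
33.0 [-0.55  0.57  8.63  0.28  0.04  0.01] [0.5014 0.1849 0.2021] 28.93
36.0 [-1.07  0.83  8.24  0.29  0.03  0.  ] [0.5014 0.1849 0.2021] 29.23
39.0 [-0.74  0.47  8.47  0.29  0.04  0.  ] [0.5014 0.1849 0.2021] 29.52
42.0 [-0.38  0.66  8.6   0.29  0.03 -0.  ] [0.5014 0.1849 0.2021] 29.82
45.0 [-0.44  0.38  8.58  0.28  0.03  0.  ] [0.5014 0.1849
[... 178 characters left out ...]
8.7   0.29  0.04  0.05] [0.5014 0.1849 0.2022] 31.02
54.0 [-0.59  0.85  8.65  0.27  0.05  0.06] [0.5014 0.1849 0.2021] 31.32
55.5 [-0.97  1.16  8.62  0.29  0.05  0.04] [0.5014 0.1849 0.2021] 31.62
57.0 [-0.43  0.78  8.69  0.31  0.07  0.05] [0.5014 0.1849 0.2021] 31.93
58.5 [-0.47  1.09  8.97  0.29  0.03  0.04] [0.5014 0.1849 0.2021] 32.23
60.0 [-0.61  1.02  8.78  0.28  0.04  0.05] [0.5014 0.1849 0.2021] 32.52
61.5 [-0.64  0.81  8.59  0.28  0.06  0.06] [0.5014 0.1849 0.2021] 32.83
63.0 [-1.    0.94  8.11  0.3   0.04  0.04] [0.5014 0.1849 0.2021] 33.12
64.5 [-0.39  0.83  8.67  0.32  0.05  0.1 ] [0.5013 0.1849 0.2021] 33.42
66.0 [-0.26  0.75  8.76  0.29  0.04  0.51] [0.5014 0.1849 0.2021] 33.73
```

Mz jumped from 0.1 to 0.51 N m at 66°, which is inside the expected 54–69° plus slack, so this is the closed stop. I relax it, release and retreat.

```bash
python3 - <<'E'
from h import *
from cell import optics
b=np.load("bias.npy");*x,z,yaw=np.load("st.npy")
r.move_linear([*x,.2023],rot=down(np.radians(yaw+1.3)),vel=.02);print(sense(b).round(2))
r.set_gripper(.6);r.sleep(.2);print(r.current_opening())
r.move_linear([*x,.30],vel=.1)
r.move_linear([.42,-.05,.36],vel=.2) if False else r.move_to([.25,.45,.36],down(np.radians(yaw+1.3)))
i=optics.get_image("top");P=cloud(i);px=i["pixels"].astype(int);Z=P[...,2]
near=np.hypot(P[...,0]-.5013,P[...,1]-.1848)<.07
m=(Z>.175)&(Z<.235)&near&(px.max(2)-px.min(2)<45)
uv=np.argwhere(m)[:,::-1];W=ray(i,uv,.2085)
print("barZ",np.nanmedian(Z[m]),len(uv),cv2.minAreaRect((W[:,:2]*1000).astype(np.float32)),r.current_t())
s=optics.get_image("side")["pixels"]
cv2.imwrite("pics/end.png",np.vstack([s[100:400,150:550,::-1],i["pixels"][100:300,130:530,::-1]]))
E
```

```text
[ 0.14  1.16  5.48  0.33 -0.12  0.13]
0.5967787697798701
barZ 0.20842829612909264 328 ((501.268310546875, 182.9888458251953), (91.57848358154297, 16.611059188842773), 63.9971809387207) 37.2333
```

View pics/end.png

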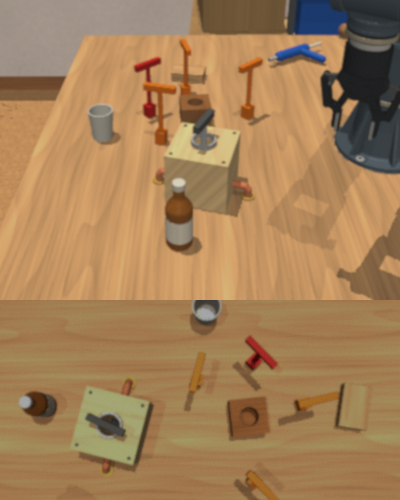

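The picture shows the key upright in the shaft (lower view (105,425)), bar top at z 0.208 as expected for a fully seated key, the arm clear, and the bottle, block and cup where they were.

```bash
python3 -c "
from cell import r
print(r.hand_in())"
```

```text
the job is handed in; nothing more can be done
None
```

The valve is turned to its closed stop (0.51 N m felt after about 66° of clockwise turn). The key stands upright and fully down on the stem, the gripper is clear, the bottle, block and cup look undisturbed, and I handed the job in at about 37 s; no verdict came back.

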